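Find the unbolted hatch on the bench service box

ROBOT

A 6-joint arm with a two-finger parallel gripper is mounted at the origin on the work surface. World frame = base frame: x ahead of the robot, y to its left, z up, the work surface at z = 0. Lengths are in m, angles in degrees, forces in N, time in s.
With the tool pointing down it reaches from about 0.25 to 0.725 m from the base axis. Payload 9.7 kg.
Tool frame: the origin (TCP) lies on the centre line of the jaws, within the pads' length; the fingertips stand 19 mm ahead of it and the grasp point (between the pads) is the TCP; z points along the fingers, y is the direction in which the jaws open and shut (so a half turn about z gives the same grasp; the last joint's range is limited). The gripper opens to 85 mm and grips with 20 to 120 N. Pads are 22 mm wide; open, the fingers measure 114 mm over their backs; the gripper's body (76 mm by 85 mm) begins 54 mm behind the grasp point. The pads swing forward as they close: fully open they stand 13 mm farther back than shut.
Start: joints at [67.895, 4.979, 10.078, 95.1, 0, 90], TCP at [0.207, 0.51, 0.25] pointing down, gripper open.
Joint ranges: [-179.16, 179.16], [-48.56, 103.87], [-65.8, 70.77], [-126.05, 130.52], [-82.76, 87.17], [-180, 180]. Speed limits (degrees/s): [127.2, 127.2, 147.25, 180, 180, 180].

INTERFACE

Orientations are given as [roll, pitch, yaw] about the fixed x, y, z axes, in that order (R = Rz(yaw) Ry(pitch) Rx(roll)).
In Python, from workcell import bot gives the robot as it stands.
- The arm moves only by the tool servo_tool, never from a script. Its argument "motion" is a list that holds one entry, the list of rows, each a list of 6 numbers: the shift along the tool's x, y, z in mm, then the turn, a rotation vector about the tool's x, y, z in rad. A call has 1 to 5 rows; each row shifts and turns the commanded pose from where the row before left it, along the tool's axes as they then stand; what a row does not reach is not made up. A row lasts 1/10 s, in which the tool goes at most 50 mm and 8.59 degrees, less where a joint would pass 70% of its speed; a pose out of reach is approached as far as the arm can. A call is refused whole if a number of a shift passes 50 or a number of a turn 0.15, either way. A call with a gripper value outside its range is refused whole. "gripper" is the finger opening in mm, from 0 to 85.4, set as the call begins (left out, the last holds). The fingers move at their own pace and stop on an object; "newtons" is the grip in N (left out, the last holds). Time passes only in rows, so rows that do not move let the fingers close. It gives the time, the measured TCP pose, the force and the opening at its end, in the units of the state.
- bot.get_obs(): the state, without advancing time (a new reading comes with each control period).
- bot.camera(name): name is "side" or "top"; returns a dict with "color" (384x512x3 uint8, red, green, blue), "fx", "fy", "cx", "cy" (pixels), "k1" (the pictures are not rectified: a ray, as slopes to the right and down, at radius r is drawn at 1 + k1 r^2 times it, then the intrinsics apply), "R" (3x3) and "t" (3): a world point X has camera coordinates R X + t. Camera axes: x right, y down, z forward; pixel columns grow to the right and rows downward; lengths in m; the calibration is good to about 2 mm. A picture is of the moment at which its call begins. There is no depth.
- bot.job_done(): hands the job in, once; it reports no verdict.
Trained networks look in a picture, given as the dict that the camera call returned (one of the last four; its "shot" number tells which), for a name from the list of things; names that differ only in an ending like _2 or _b are one class to them, and where a whole thing is asked for, a point or a joint stands for the part that bears it (a point fixed in the world has none). Each returns a list of dicts, best first, with "confidence" (0 to 1); they miss things now and then, are a little off and sometimes report something else, mostly with a low value. They report only what shows in the picture. A call takes as long as a camera call.
- bot.look_for(picture, label): "rect" ([left, top, width, height] in pixels, round what is visible of it).
The state is a dict: "time": time; "q": joint angles; "qd": joint speeds; "joint_efforts": joint torques, N m; "ee_pos": TCP position; "tcp_rot": TCP orientation; "wrist_force": force on the tool from outside, world axes, zero at the start; "torque": the same for the moment, N m; "opening": finger opening in m.
Only numpy, scipy, OpenCV 4.12 (cv2) and the standard library are available. Lean on these libraries where they do the work, as an engineer would, in place of code of your own. Each camera call takes 0.05 s, during which the arm holds its last target.

TASK

Three of the four hatches on the lab bench's service box are bolted from inside and one is not, and they look the same. Press with the fingertips on the ribs of one hatch after another until you find the one that rocks, then push its ribbed side down until that hatch stands fully open, and take the hand away. Leave the things standing on and around the box where they are.

Things in the scene. Friction and masses are not known exactly. Their poses are not given: they have to be found in the camera images.
- service_box: grey metal box fixed on the bench, 190 (x) x 466 (y) x 85 mm tall, four hatches in a row in its top. Origin: on the bench under the hatches' axles, mid-row; x points away from the robot (front wall at -75, rear at +115), y along the row, z up. Rim in front of the hatches 18 wide, ledge behind them 58 wide, strips between them 12 to 16. Hollow inside, floor 80 below the top
- hatch_a (a joint): hatch a: 0 = closed, flush; 0.8 rad = fully open, at its stop. Aluminium plate 110 (x) x 80 (y) x 8 mm on an axle along box y through its middle (box x = 0, y = 144, z = 81). If unbolted, its ribbed half goes down and the other rises, under about 2 N at the ribs; no spring, friction holds it at any angle; never turns the other way. If bolted, it gives under 0.03 rad, then is hard
- hatch_a_ribs (a point): centre of the four black ribs (patch 21 x 56 mm, 1 mm high) on the top face of hatch a, the place to press, 36 mm from its axle towards the robot side and 19 mm from its front edge (box x = -36, y = 144, z = 85 when closed); moves with the hatch, axes as the box's when closed
- hatch_b (a joint): hatch b: 0 = closed, flush; 0.8 rad = fully open, at its stop. Aluminium plate 110 (x) x 80 (y) x 8 mm on an axle along box y through its middle (box x = 0, y = 48, z = 81). If unbolted, its ribbed half goes down and the other rises, under about 2 N at the ribs; no spring, friction holds it at any angle; never turns the other way. If bolted, it gives under 0.03 rad, then is hard
- hatch_b_ribs (a point): centre of the four black ribs (patch 21 x 56 mm, 1 mm high) on the top face of hatch b, the place to press, 36 mm from its axle towards the robot side and 19 mm from its front edge (box x = -36, y = 48, z = 85 when closed); moves with the hatch, axes as the box's when closed
- hatch_c (a joint): hatch c: 0 = closed, flush; 0.8 rad = fully open, at its stop. Aluminium plate 110 (x) x 80 (y) x 8 mm on an axle along box y through its middle (box x = 0, y = -48, z = 81). If unbolted, its ribbed half goes down and the other rises, under about 2 N at the ribs; no spring, friction holds it at any angle; never turns the other way. If bolted, it gives under 0.03 rad, then is hard
- hatch_c_ribs (a point): centre of the four black ribs (patch 21 x 56 mm, 1 mm high) on the top face of hatch c, the place to press, 36 mm from its axle towards the robot side and 19 mm from its front edge (box x = -36, y = -48, z = 85 when closed); moves with the hatch, axes as the box's when closed
- hatch_d (a joint): hatch d: 0 = closed, flush; 0.8 rad = fully open, at its stop. Aluminium plate 110 (x) x 80 (y) x 8 mm on an axle along box y through its middle (box x = 0, y = -144, z = 81). If unbolted, its ribbed half goes down and the other rises, under about 2 N at the ribs; no spring, friction holds it at any angle; never turns the other way. If bolted, it gives under 0.03 rad, then is hard
- hatch_d_ribs (a point): centre of the four black ribs (patch 21 x 56 mm, 1 mm high) on the top face of hatch d, the place to press, 36 mm from its axle towards the robot side and 19 mm from its front edge (box x = -36, y = -144, z = 85 when closed); moves with the hatch, axes as the box's when closed
- reagent_jar: small capped jar, 38 dia x 55 tall, on the rear ledge of the box (mm); origin at the centre of its underside; to be left alone
- timer: white bench timer, 30 x 62 x 45 tall, on the rear ledge of the box (mm); origin at the centre of its underside; to be left alone
- cap_dish: small glass dish, 34 dia x 14 tall, on one end of the box's top, beside hatch_d (mm); origin at the centre of its underside; to be left alone
- tube_rack: blue tube rack, 70 x 130 x about 62 tall with its tubes, on the bench left of the box (mm); origin at the centre of its underside; to be left alone
- beaker: glass beaker, 70 dia x 85 tall, on the bench right of the box (mm); origin at the centre of its underside; to be left alone
- marker: marker pen, 14 thick x about 120 long, lying on the bench between robot and box (mm); origin at the centre of its underside; to be left alone
- wash_bottle: white plastic bottle, 60 dia x 120 tall, on the bench to the right, nearer the robot (mm); origin at the centre of its underside; to be left alone

How it is judged:
By the outcome, as a careful person would: the job done as asked, in the order asked, and still so for the second after the job is handed in, with the robot touching nothing.
It also fails if it takes over 54 s, if anything falls off the work surface, if the arm or the gripper's body presses on something with over 40 N, if the wrist force passes 120 N, or if a joint passes its speed limit or range.

## Working session

There is one attempt and no reset: what is moved stays moved. The work goes in short steps, Python scripts to look and compute and a tool call to move; the robot and the scene stay as the last step left them, time stands still between calls to the robot, and variables do not carry over. Pictures are saved under pics/ and viewed, and the job is handed in when it is done.

Besides the shell and the picture viewer there is one more tool, called after "Request:" as name(argument=value, ...), one argument or row to a line, values as JSON. servo_tool: Moves the arm, as the interface text tells. Its arguments: {"type":"object","properties":{"motion":{"type":"array","items":{"type":"array","items":{"type":"array","items":{"type":"number"}}}},"gripper":{"type":"number"},"newtons":{"type":"number"}},"required":["motion"]}

```bash
mkdir -p pics; ls
python3 - <<'E'
from workcell import bot
import cv2
print(bot.get_obs())
for n in ("top","side"):
    p=bot.camera(n); cv2.imwrite(f"pics/{n}0.png",p["color"][:,:,::-1])
    print(n,{k:p[k] for k in p if k!="color"})
    for l in ("service_box","hatch_a","hatch_a_ribs","reagent_jar","timer","cap_dish","wash_bottle"):
        print(l,[(r["rect"],round(r["confidence"],2)) for r in bot.look_for(p,l)])
E
```

```text
pics
{'time': 0.0, 'q': array([ 6.78950546e+01,  5.00973434e+00,  1.00328078e+01,  9.51032630e+01,
       -4.98735136e-04,  8.99984214e+01]), 'qd': array([ 0.10399296, -0.06708244,  0.06779904, -0.05719886, -0.06094954,
       -0.01953714]), 'joint_efforts': array([-5.91660646e-04, -5.20397151e+01,  4.64793348e+01,  1.64804823e-02,
        5.53463997e-05, -3.18955102e-06]), 'ee_pos': array([0.20687831, 0.50934756, 0.24958145]), 'tcp_rot': array([-1.79919810e+02,  4.96525304e-04,  1.57896634e+02]), 'wrist_force': array([-0.5432707, -0.3845322,  0.4154538]), 'torque': array([ 0.0076857 , -0.02104058, -0.00257486]), 'opening': 0.08533830065729928}
top {'fx': 390.5581831412498, 'fy': 390.5581831412498, 'cx': 257.43897010346063, 'cy': 191.15540891171858, 'k1': -0.042451694836509624, 'R': array([[-0.01379683, -0.99984262,  0.01115284],
       [-0.99801042,  0.01308357, -0.06167672],
       [ 0.06152109, -0.01198159, -0.99803387]]), 't': array([-0.00143146,  0.55438621,  1.22221121]), 'shot': 1}
service_box [([184.9, 148.1, 17.1, 15.8], 0.68), ([161.3, 127.1, 160.6, 89.8], 0.64), ([182.1, 1
[... 510 characters left out ...]
61003506, 'fy': 369.23373761003506, 'cx': 255.5010543891413, 'cy': 184.25256244110304, 'k1': -0.02611637957873169, 'R': array([[ 0.8101606 , -0.58606173,  0.01309391],
       [-0.40740648, -0.57897054, -0.706267  ],
       [ 0.42149705,  0.56685516, -0.70782446]]), 't': array([-0.42270861,  0.27809847,  0.98832147]), 'shot': 2}
service_box [([205.8, 128.4, 138.2, 113.3], 0.74)]
hatch_a [([256.3, 167.5, 38.9, 26.8], 0.75), ([240.6, 154.6, 35.8, 23.3], 0.71), ([220.9, 141.2, 33.9, 21.7], 0.67)]
hatch_a_ribs [([219.6, 138.1, 35.3, 28.7], 0.87)]
reagent_jar [([249.6, 128.3, 16.1, 16.4], 0.69)]
timer [([298.3, 160.5, 18.4, 20.5], 0.79)]
cap_dish []
wash_bottle [([287.9, 294.6, 28.4, 42.1], 0.56)]
```

Run:
```python
import cv2
a=cv2.imread("pics/top0.png")[110:240,140:340]; cv2.imwrite("pics/topz.png",cv2.resize(a,None,fx=4,fy=4,interpolation=cv2.INTER_CUBIC))
a=cv2.imread("pics/side0.png")[115:265,195:395]; cv2.imwrite("pics/sidez.png",cv2.resize(a,None,fx=4,fy=4,interpolation=cv2.INTER_CUBIC))
```

```text
(no output)
```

View pics/topz.png

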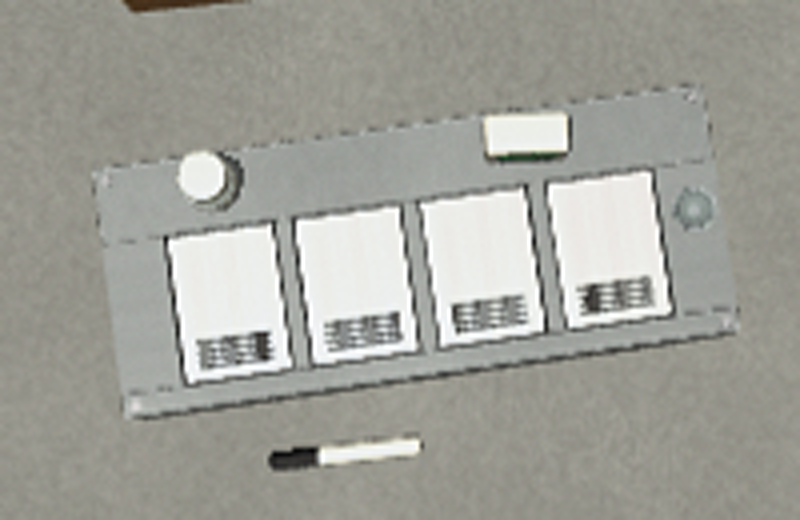

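View pics/sidez.png

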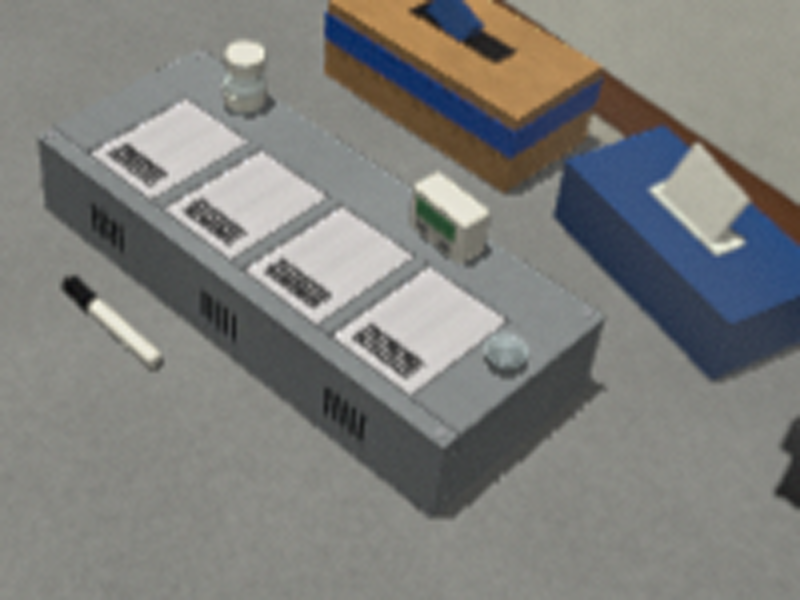

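View pics/top0.png

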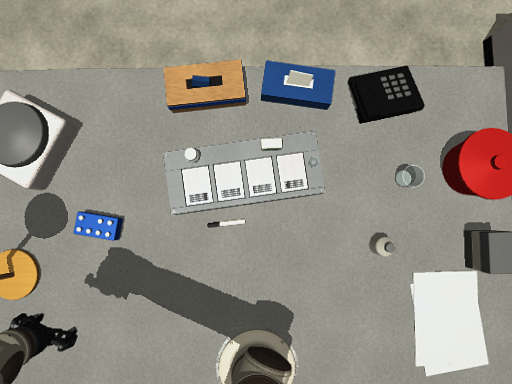

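```bash
cat > h.py <<'E'
import numpy as np
from workcell import bot
def proj(p,X):
    c=X@np.array(p["R"]).T+p["t"]; s=c[:,:2]/c[:,2:]; s=s*(1+p["k1"]*(s**2).sum(1))[:,None]
    return s*[p["fx"],p["fy"]]+[p["cx"],p["cy"]]
E
cat > fit.py <<'E'
from h import *
from scipy.optimize import least_squares
T=dict(a=[(167,237),(274,222),(291,367),(186,384)],b=[(296,217),(402,205),(419,351),(313,366)],c=[(420,201),(527,186),(545,332),(438,349)],d=[(548,183),(654,169),(673,315),(566,330)])
S=dict(a=[(182,100),(247,143),(157,197),(92,152)],b=[(262,152),(328,195),(233,257),(167,208)],c=[(343,208),(411,257),(316,322),(247,268)],d=[(428,267),(506,321),(412,393),(335,332)])
pt=bot.camera("top");ps=bot.camera("side")
Y=dict(a=.144,b=.048,c=-.048,d=-.144)
L=np.array([(x,Y[k]+y,.085) for k in "abcd" for x,y in((.055,.04),(.055,-.04),(-.055,-.04),(-.055,.04))])
cv=lambda D,o:(np.array([q for k in "abcd" for q in D[k]])+.5)/4-.5+o
t=cv(T,[140,110]);s=cv(S,[195,115])
def W(v,L=L):
    c,n=np.cos(v[2]),np.sin(v[2]); return np.c_[v[0]+c*L[:,0]-n*L[:,1],v[1]+n*L[:,0]+c*L[:,1],L[:,2]+(v[3] if len(v)>3 else 0)]
ft=lambda v:(proj(pt,W(v))-t).ravel(); fs=lambda v:(proj(ps,W(v))-s).ravel()
for nm,f,v0 in(("top",ft,[.5,.05,0]),("side",fs,[.5,.05,0]),("both",lambda v:np.r_[ft(v),fs(v)],[.5,.05,0]),("bothz",lambda v:np.r_[ft(v),fs(v)],[.5,.05,0,0])):
    r=least_squares(f,v0); print(nm,r.x.round(4),np.degrees(r.x[2]).round(2),"rms",np.sqrt(np.mean(r.fun**2)).round(3))
    if nm=="both": v=r.x
R=W(v,np.array([(-.036,Y[k],.085) for k in "abcd"])); print(R.round(4), np.hypot(R[:,0],R[:,1]))
np.save("v.npy",v)
E
python3 fit.py
```

```text
top [0.5886 0.0298 0.1236] 7.08 rms 0.363
side [0.5863 0.0299 0.1305] 7.48 rms 0.529
both [0.5877 0.03   0.126 ] 7.22 rms 0.526
bothz [ 0.588   0.0304  0.1262 -0.0014] 7.23 rms 0.511
[[ 0.5339  0.1684  0.085 ]
 [ 0.5459  0.0731  0.085 ]
 [ 0.558  -0.0221  0.085 ]
 [ 0.5701 -0.1173  0.085 ]] [0.55979978 0.55082066 0.55844695 0.58202629]
```

```bash
cat >> h.py <<'E'
from scipy.spatial.transform import Rotation as Ro
def rows(target,yaw,n,roll=180,pitch=0):
    o=bot.get_obs(); p=o["ee_pos"]; R0=Ro.from_euler("xyz",o["tcp_rot"],degrees=True)
    R1=Ro.from_euler("xyz",[roll,pitch,yaw],degrees=True); rv=(R0.inv()*R1).as_rotvec()/n
    d=(np.array(target)-p)/n; R=R0
    for i in range(n):
        print(np.r_[(R.inv().apply(d)*1000).round(1),rv.round(4)].tolist()); R=R*Ro.from_rotvec(rv)
E
python3 -c "
from h import *
rows([.534,.168,.14],187.2,12)"
```

```text
[-36.0, -16.1, 9.2, -0.0, 0.0, -0.0426]
[-35.2, -17.6, 9.2, -0.0, 0.0, -0.0426]
[-34.5, -19.1, 9.2, -0.0, 0.0, -0.0426]
[-33.6, -20.6, 9.2, -0.0, 0.0, -0.0426]
[-32.7, -22.0, 9.2, -0.0, 0.0, -0.0426]
[-31.7, -23.4, 9.2, -0.0, 0.0, -0.0426]
[-30.7, -24.7, 9.2, -0.0, 0.0, -0.0426]
[-29.6, -26.0, 9.2, -0.0, 0.0, -0.0426]
[-28.5, -27.2, 9.2, -0.0, 0.0, -0.0426]
[-27.3, -28.4, 9.2, -0.0, 0.0, -0.0426]
[-26.1, -29.5, 9.2, -0.0, 0.0, -0.0426]
[-24.8, -30.6, 9.2, -0.0, 0.0, -0.0426]
```

Request:
servo_tool(
  motion=[
    [[-36,-16,4,0,0,-0.043],[-35,-17.5,4,0,0,-0.043],[-34.5,-19,4,0,0,-0.043],[-33.5,-20.5,4,0,0,-0.043],[-32.5,-22,4,0,0,-0.043]],
  ],
  gripper=0,
)

```text
time: 1.4
ee_pos: [0.3439, 0.3667, 0.2302]
tcp_rot: [180.0, 0.0, 170.3]
wrist_force: [0.1, 0.3, -0.6]
opening: 0.0125
```

Request:
servo_tool(
  motion=[
    [[-31.7,-23.4,6,0,0,-0.043],[-30.7,-24.7,6,0,0,-0.043],[-29.6,-26,6,0,0,-0.043],[-28.5,-27.2,6,0,0,-0.043],[-27.3,-28.4,6,0,0,-0.043]],
  ],
)

```text
time: 1.9
ee_pos: [0.4805, 0.2245, 0.2002]
tcp_rot: [180.0, 0.0, -177.4]
wrist_force: [-0.2, 1.3, -0.5]
opening: 0.0003
```

```bash
python3 -c "
from h import *
print(bot.get_obs())
rows([.534,.168,.12],187.2,5)"
```

```text
{'time': 1.9, 'q': array([ 2.50415703e+01,  1.50176421e+00,  8.92835914e-01,  8.93623350e+01,
       -1.20873186e-04,  2.24129000e+01]), 'qd': array([-4.10539805e+01,  1.54476606e+01,  8.85012358e+00, -6.68582185e+00,
        4.57836081e-02, -6.52177667e+01]), 'joint_efforts': array([  4.79100421, -51.89033031,  45.53058028,   0.7014698 ,
        -0.07152074,   1.86160237]), 'ee_pos': array([0.48051596, 0.22449223, 0.20024012]), 'tcp_rot': array([ 1.79989155e+02,  2.66120224e-02, -1.77371332e+02]), 'wrist_force': array([-0.1700599 ,  1.27854809, -0.5118865 ]), 'torque': array([-0.00682916, -0.01457266,  0.00570147]), 'opening': 0.00026228119479792644}
[-10.2, -11.8, 16.1, 0.0, 0.0001, -0.016]
[-10.0, -11.9, 16.0, 0.0, 0.0001, -0.016]
[-9.8, -12.1, 16.0, 0.0, 0.0001, -0.016]
[-9.6, -12.3, 16.0, 0.0, 0.0001, -0.016]
[-9.4, -12.4, 16.0, 0.0, 0.0001, -0.016]
```

Request:
servo_tool(
  motion=[
    [[-10.2,-11.8,16,0,0,-0.016],[-10,-12,16,0,0,-0.016],[-9.8,-12.1,16,0,0,-0.016],[-9.6,-12.3,16,0,0,-0.016],[-9.4,-12.4,14,0,0,-0.016]],
  ],
)

```text
time: 2.4
ee_pos: [0.5333, 0.1686, 0.1214]
tcp_rot: [-180.0, -0.0, -172.9]
wrist_force: [-0.2, -0.3, -0.1]
opening: -0.0001
```

Request:
servo_tool(
  motion=[
    [[0,0,5,0,0,0],[0,0,5,0,0,0],[0,0,3,0,0,0],[0,0,0,0,0,0],[0,0,0,0,0,0]],
  ],
)

```text
time: 2.9
ee_pos: [0.533, 0.1697, 0.1099]
tcp_rot: [180.0, 0.0, -172.8]
wrist_force: [-1.1, -0.0, 0.7]
opening: -0.0001
```

Run:
```python
from h import *
import cv2
o=bot.get_obs();print(o["ee_pos"],o["wrist_force"],o["torque"])
for n in("top","side"):
    p=bot.camera(n); x,y,w,h=(140,110,200,130) if n=="top" else (195,95,200,150)
    cv2.imwrite(f"pics/{n}1.png",cv2.resize(p["color"][y:y+h,x:x+w,::-1],None,fx=4,fy=4,interpolation=cv2.INTER_CUBIC))
```

```text
[0.53299701 0.16966836 0.1099006 ] [-1.09280438 -0.03356654  0.74238772] [ 0.00631974 -0.00075665  0.02345119]
```

View pics/side1.png

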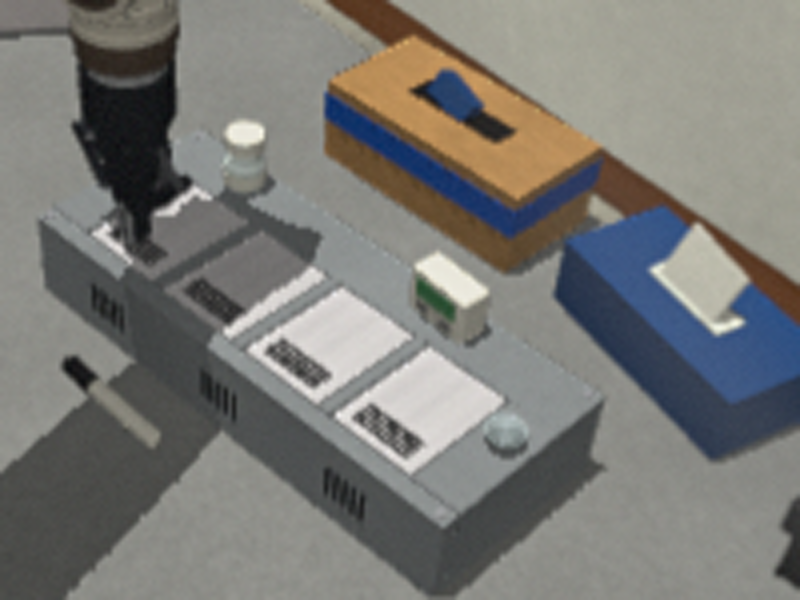

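The tip hovers over hatch a's ribs (zoomed px ~(135,240)), clear of the jar (~(245,155)). Now pressing slowly.

Request:
servo_tool(
  motion=[
    [[0,0,2,0,0,0],[0,0,1.5,0,0,0],[0,0,1,0,0,0],[0,0,1,0,0,0],[0,0,0,0,0,0]],
  ],
)

```text
time: 3.5
ee_pos: [0.533, 0.1692, 0.1038]
tcp_rot: [180.0, 0.0, -172.9]
wrist_force: [-0.4, -0.4, -0.0]
opening: -0.0004
```

Request:
servo_tool(
  motion=[
    [[0,0,1,0,0,0],[0,0,0.5,0,0,0],[0,0,0,0,0,0]],
  ],
)

```text
time: 3.8
ee_pos: [0.5331, 0.1692, 0.1037]
tcp_rot: [180.0, 0.1, -172.9]
wrist_force: [-4.8, -1.3, 11.5]
opening: -0.0002
```

Hatch a: hard at 11.5 N with no travel, so it is bolted. On to b.

Request:
servo_tool(
  motion=[
    [[0,0,-10,0,0,0],[0,-32,0,0,0,0],[0,-32,0,0,0,0],[0,-32,0,0,0,0],[0,0,3,0,0,0]],
  ],
)

```text
time: 4.3
ee_pos: [0.5455, 0.0711, 0.11]
tcp_rot: [-180.0, 0.1, -173.1]
wrist_force: [0.2, 0.2, 0.3]
opening: 0.0001
```

Request:
servo_tool(
  motion=[
    [[0,0,2.5,0,0,0],[0,0,1.5,0,0,0],[0,0,1,0,0,0],[0,0,1,0,0,0],[0,0,0,0,0,0]],
  ],
)

```text
time: 4.8
ee_pos: [0.5448, 0.0745, 0.1033]
tcp_rot: [180.0, 0.0, -172.8]
wrist_force: [0.1, 0.4, -0.3]
opening: 0.0001
```

Request:
servo_tool(
  motion=[
    [[0,0,0.5,0,0,0],[0,0,0.5,0,0,0],[0,0,0,0,0,0]],
  ],
)

```text
time: 5.1
ee_pos: [0.545, 0.0741, 0.1024]
tcp_rot: [180.0, 0.0, -172.9]
wrist_force: [-0.6, 2.3, 1.6]
opening: 0.0002
```

Request:
servo_tool(
  motion=[
    [[0,0,0.5,0,0,0],[0,0,0.5,0,0,0],[0,0,0,0,0,0]],
  ],
)

```text
time: 5.4
ee_pos: [0.5449, 0.0739, 0.1012]
tcp_rot: [-180.0, 0.0, -172.9]
wrist_force: [-0.4, 0.6, 0.6]
opening: -0.0001
```

Request:
servo_tool(
  motion=[
    [[0,0,0.5,0,0,0],[0,0,0,0,0,0]],
  ],
)

```text
time: 5.6
ee_pos: [0.545, 0.0739, 0.1007]
tcp_rot: [180.0, 0.0, -172.9]
wrist_force: [-0.8, 1.7, 1.7]
opening: 0.0
```

Request:
servo_tool(
  motion=[
    [[0,0,1,0,0,0],[0,0,1,0,0,0],[0,0,1,0,0,0],[0,0,0,0,0,0]],
  ],
)

```text
time: 6.0
ee_pos: [0.5449, 0.0739, 0.0976]
tcp_rot: [-180.0, -0.0, -172.9]
wrist_force: [0.1, 0.8, 0.6]
opening: -0.0004
```

Hatch b gives (tip is 6 mm below its top at about 1 N), so it is the unbolted one. Pushing it down to the stop.

Request:
servo_tool(
  motion=[
    [[0,0,2.5,0,0,0],[0,0,2.5,0,0,0],[0,0,2.5,0,0,0],[0,0,2.5,0,0,0],[0,0,2,0,0,0]],
  ],
)

```text
time: 6.5
ee_pos: [0.5448, 0.0738, 0.0854]
tcp_rot: [-180.0, -0.0, -172.9]
wrist_force: [0.2, 0.3, 2.0]
opening: 0.0002
```

Request:
servo_tool(
  motion=[
    [[0,0,1,0,0,0],[0,0,1,0,0,0],[0,0,1,0,0,0],[0,0,0,0,0,0]],
  ],
)

```text
time: 6.9
ee_pos: [0.5448, 0.0739, 0.0826]
tcp_rot: [-180.0, -0.0, -172.9]
wrist_force: [-0.1, -0.4, 0.6]
opening: 0.0002
```

Request:
servo_tool(
  motion=[
    [[0,0,1,0,0,0],[0,0,1,0,0,0],[0,0,0,0,0,0]],
  ],
)

```text
time: 7.2
ee_pos: [0.5448, 0.0739, 0.0806]
tcp_rot: [180.0, -0.0, -172.9]
wrist_force: [-0.0, 0.4, 0.7]
opening: -0.0001
```

Request:
servo_tool(
  motion=[
    [[0,0,1,0,0,0],[0,0,0.5,0,0,0],[0,0,0,0,0,0]],
  ],
)

```text
time: 7.5
ee_pos: [0.5449, 0.0739, 0.0792]
tcp_rot: [-180.0, -0.0, -172.9]
wrist_force: [-0.8, -0.2, 1.2]
opening: -0.0
```

Request:
servo_tool(
  motion=[
    [[0,0,0.5,0,0,0],[0,0,0.5,0,0,0],[0,0,0,0,0,0]],
  ],
)

```text
time: 7.8
ee_pos: [0.5449, 0.0739, 0.0782]
tcp_rot: [-180.0, -0.0, -172.9]
wrist_force: [-0.6, 1.4, 1.4]
opening: -0.0
```

Request:
servo_tool(
  motion=[
    [[0,0,0.7,0,0,0],[0,0,0.7,0,0,0],[0,0,0,0,0,0]],
  ],
)

```text
time: 8.1
ee_pos: [0.5448, 0.0739, 0.0767]
tcp_rot: [180.0, -0.0, -172.9]
wrist_force: [-0.3, 0.5, 0.7]
opening: 0.0
```

Run:
```python
from h import *
import cv2
o=bot.get_obs();print(o["ee_pos"],o["wrist_force"],o["torque"])
for n in("top","side"):
    p=bot.camera(n); x,y,w,h=(140,110,200,130) if n=="top" else (195,95,200,150)
    cv2.imwrite(f"pics/{n}2.png",cv2.resize(p["color"][y:y+h,x:x+w,::-1],None,fx=4,fy=4,interpolation=cv2.INTER_CUBIC))
```

```text
[0.54482884 0.07390017 0.07669916] [-0.31221273  0.51730661  0.66179648] [-0.04222613  0.02833227 -0.04394235]
```

View pics/side2.png

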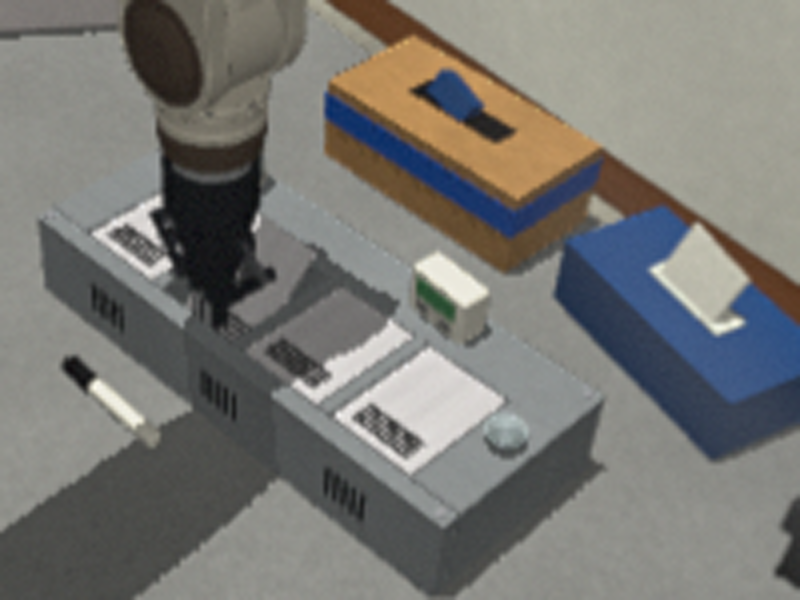

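The side view shows the fingers in hatch b's front half (~(220,325)) with the rear half raised, and everything else in place. Force is still low, so I'll keep going.

Request:
servo_tool(
  motion=[
    [[0,0,0.8,0,0,0],[0,0,0.8,0,0,0],[0,0,0,0,0,0]],
  ],
)

```text
time: 8.5
ee_pos: [0.545, 0.0739, 0.0756]
tcp_rot: [180.0, 0.0, -172.9]
wrist_force: [-0.6, -0.0, 3.2]
opening: 0.0001
```

Request:
servo_tool(
  motion=[
    [[0,0,0.8,0,0,0],[0,0,0.8,0,0,0],[0,0,0,0,0,0]],
  ],
)

```text
time: 8.8
ee_pos: [0.5451, 0.0739, 0.0753]
tcp_rot: [-180.0, 0.1, -172.9]
wrist_force: [-4.9, -1.2, 14.4]
opening: -0.0003
```

At the stop: force jumps to 14 N with no travel. One small firm push, then straight up.

Request:
servo_tool(
  motion=[
    [[0,0,0.5,0,0,0],[0,0,0,0,0,0],[0,0,0,0,0,0]],
  ],
)

```text
time: 9.1
ee_pos: [0.5451, 0.0739, 0.0752]
tcp_rot: [180.0, 0.1, -172.9]
wrist_force: [-7.0, -1.4, 18.8]
opening: -0.0007
```

Request:
servo_tool(
  motion=[
    [[0,0,-2,0,0,0],[2,0,-5,0,0,0],[2,0,-15,0,0,0],[0,0,-25,0,0,0],[0,0,-30,0,0,0]],
  ],
)

```text
time: 9.6
ee_pos: [0.5403, 0.0733, 0.151]
tcp_rot: [-180.0, -0.1, -172.9]
wrist_force: [0.8, -0.3, 0.2]
opening: -0.0001
```

Request:
servo_tool(
  motion=[
    [[20,0,-30,0,0,0],[40,0,-20,0,0,0],[45,0,0,0,0,0],[45,0,0,0,0,0],[45,0,0,0,0,0]],
  ],
)

```text
time: 10.1
ee_pos: [0.3457, 0.049, 0.2009]
tcp_rot: [-180.0, 0.0, -172.9]
wrist_force: [0.9, 0.5, 0.5]
opening: -0.0001
```

Run:
```python
from h import *
import cv2
o=bot.get_obs();print(o["time"],o["ee_pos"],o["wrist_force"])
for n in("top","side"):
    p=bot.camera(n); x,y,w,h=(140,110,200,130) if n=="top" else (195,95,200,150)
    cv2.imwrite(f"pics/{n}3.png",cv2.resize(p["color"][y:y+h,x:x+w,::-1],None,fx=4,fy=4,interpolation=cv2.INTER_CUBIC))
    v=np.load("v.npy");c,s=np.cos(v[2]),np.sin(v[2])
    for th in(.6,.7,.8):
        P=[(u*np.cos(th)-4e-3*np.sin(th), .048+y, .081+u*np.sin(th)+.004*np.cos(th)) for u,y in((.055,.04),(.055,-.04),(-.055,-.04),(-.055,.04))]
        W=np.array([(v[0]+c*a-s*b,v[1]+s*a+c*b,z) for a,b,z in P]); print(n,th,((proj(p,W)-[x,y if 0 else (110 if n=="top" else 95)]+.5)*4-.5).round(0).tolist())
```

```text
10.1 [0.34568044 0.04900189 0.20088634] [0.91138928 0.48245043 0.54204897]
top 0.6 [[292.0, 232.0], [400.0, 217.0], [419.0, 343.0], [316.0, 358.0]]
top 0.7 [[292.0, 236.0], [401.0, 221.0], [419.0, 340.0], [316.0, 354.0]]
top 0.8 [[292.0, 241.0], [401.0, 225.0], [418.0, 336.0], [316.0, 350.0]]
side 0.6 [[254.0, 207.0], [322.0, 254.0], [239.0, 361.0], [174.0, 311.0]]
side 0.7 [[251.0, 205.0], [319.0, 252.0], [242.0, 363.0], [177.0, 314.0]]
side 0.8 [[247.0, 204.0], [315.0, 250.0], [245.0, 365.0], [180.0, 315.0]]
```

View pics/side3.png

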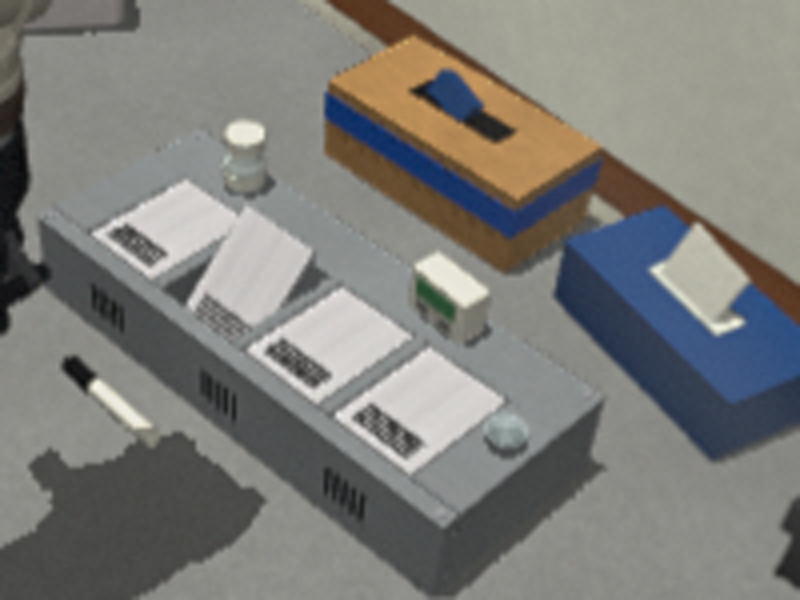

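View pics/top3.png

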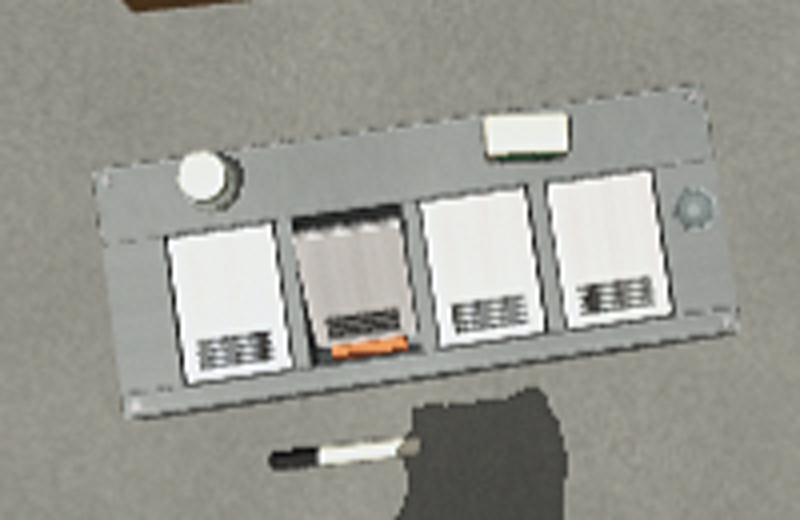

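Side view: hatch b's raised rear corners are at about (247,206) and (315,250), against (247,204) and (315,250) predicted for 0.8 rad. In the top view its rear edge is at about row 235. The jar, timer, dish and marker haven't moved, and the hand is clear.

```bash
python3 -c "
from workcell import bot
print(bot.job_done(), bot.get_obs()['time'])"
```

```text
the job is handed in; nothing more can be done
the job is handed in; nothing more can be done
```

Hatch b was the unbolted one. It now stands fully open, and the job is handed in.

- **Search:** I pressed the ribs of hatch a first; it went hard at 11.5 N with no travel, so it is bolted. Hatch b then gave way under about 1–2 N. I did not press c or d.
- **Opening:** I pushed hatch b down until the force rose sharply with no more movement, reaching about 19 N at the stop. Then I lifted the hand straight up and drew it back towards the robot.
- **Last checks:** In the side picture, hatch b's raised corners match the position predicted for 0.8 rad to within about half a pixel. The top picture agrees more roughly. The jar, timer, dish and marker look unmoved. I did not re-check the tube rack, beaker and wash bottle after the move, but the hand stayed well clear of them. Wrist force was back to about 1 N (noise level) with the hand clear, at 10.1 s. No check failed.

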